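# Walk the staple chest into its bay and prop its lid

## Robot

A 7-joint arm with a two-finger parallel gripper is mounted at the origin on the work surface. World frame = base frame: x ahead of the robot, y to its left, z up, the work surface at z = 0. Lengths are in m, angles in degrees, forces in N, time in s.
With the tool pointing down it reaches from about 0.35 to 0.9 m from the base axis. Payload 8.1 kg.
Tool frame: the origin (TCP) lies midway between the tips of the shut fingers; the grasp point (between the pads) lies behind it (grip_depth is the z of the grasp point in the tool frame, in m); z points along the fingers, y is the direction in which the jaws open and shut (so a half turn about z gives the same grasp; the last joint's range is limited). The gripper opens to 92 mm and grips with 3 to 60 N. Pads are 19 mm wide; open, the fingers measure 130 mm over their backs; the gripper's body (75 mm by 190 mm) begins 47 mm behind the grasp point.
Start: joints at [-73.43, 24.895, 1.432, 90.138, -0.665, 64.973, -4.303], TCP at [0.239, 0.578, 0.227] pointing down, gripper open.
Joint ranges: [-149.89, 149.89], [-25.12, 119.58], [-72.63, 75.52], [4.76, 147.25], [-75.54, 255.54], [6.69, 114.76], [-157.13, 157.13]. Speed limits (degrees/s): [127.2, 127.2, 172.46, 172.46, 180, 180, 180].

## Interface

Orientations are given as a 3x3 rotation matrix whose columns are the frame's x, y, z axes.
In Python, from workcell import state, camera, close_job, grip_depth gives the robot as it stands.
- The arm moves only by the tool arm_command, never from a script. Its argument "targets" is a list of rows, each an object with "jaw": the closure, from 0 (fully open) to 1 (shut); "delta_pos": the shift along the world's x, y, z in m, a list of three; "rot": the turn, a rotation vector about the world's x, y, z in rad, a list of three. In form: [{"jaw": jaw, "delta_pos": [x, y, z], "rot": [rx, ry, rz]}, ...]. A call has 1 to 12 rows; each row shifts and turns the commanded pose from where the row before left it; what a row does not reach is not made up. A row lasts 1/12 s, in which the tool goes at most 41.7 mm and 7.16 degrees, less where a joint would pass 70% of its speed; a pose out of reach is approached as far as the arm can. A call with a gripper value outside its range is refused whole. The fingers move at their own pace and stop on an object; the grip force is fixed at half the most. Time passes only in rows, so rows that do not move let the fingers close. It gives the time, the measured TCP pose, the force and the opening at its end, in the units of the state.
- state(): the state, without advancing time (a new reading comes with each control period).
- camera(name): name is "scene" or "top"; returns a dict with "img" (420x560x3 uint8, blue, green, red), "z_map" (420x560 float32, m along the optical axis (not along the pixel's ray), 0 where there is no reading), "fov_y" (degrees; the focal length in pixels is half the picture's height over the tangent of half this angle, whatever the lens; pixels are square), "cx", "cy" (the principal point, pixels), "T" (4x4, takes a point from camera to world coordinates). Camera axes: x right, y down, z forward; pixel columns grow to the right and rows downward; lengths in m; the calibration is good to about 2 mm. A picture is of the moment at which its call begins.
- close_job(): hands the job in, once; it reports no verdict.
The state is a dict: "clock": time; "q": joint angles; "joint_vel": joint speeds; "joint_torque": joint torques, N m; "tcp_pos": TCP position; "tcp_rot": TCP orientation; "force": force on the tool from outside, world axes, zero at the start; "ft_torque": the same for the moment, N m; "width": finger opening in m.
Only numpy, scipy, OpenCV 4.12 (cv2) and the standard library are available. Lean on these libraries where they do the work, as an engineer would, in place of code of your own. Each camera call takes 0.05 s, during which the arm holds its last target. There are 200 camera calls.

## Task

Walk the heavy plywood staple chest away from the robot into its bay by pushing its two front corner posts in turn, a little at a time so that it never swings more than about 20 degrees out of line with the bay, until it stands square with its back against the bay's rear batten; leave its clear front window alone throughout and its lid shut and untouched until the chest is home. Then lift the lid by its front tab, past its balance point, so that the sprung hinge holds it fully open, and let go; leave the bottle, tools and other clutter where they lie and the chest upright.

Things in the scene. Friction and masses are not known exactly. Their poses are not given: they have to be found in the camera images.
- bay: Three fixed wooden battens 22 mm high, open towards the robot. Origin on the bench at the middle of the rear batten's robot-side face; x points away from the robot (the way to push), y left, z up. Rear batten 320 mm long, 30 thick. Two side battens 60 mm long flare towards the robot: inner faces at y = +/-128 mm at the back, +/-146 mm at the mouth. Place and yaw (to 9 degrees) differ each run.
- chest: Loose plywood chest, about 1.7 kg, 120 mm deep (x), 200 wide (y), 92 high with shut lid; 5 to 20 N slides it. Origin at the centre of its underside; -x is its front, facing the robot. Home: back face (x = +60 mm) against the rear batten, so origin at x = -60 mm, y about 0, in the bay's frame. Starts 80 to 120 mm short, up to 10 mm sideways and 7 degrees out.
- window: Clear plastic front panel of the chest, 122 mm wide and 66 mm high, between the corner posts, set back 6 mm from their front faces. Fragile: not to be pressed. Origin at the middle of its lower edge; x to the chest's back.
- tab: Dark wooden tab fixed to the lid's front edge, 80 mm wide (y), 10 thick. Lid shut: it juts 30 mm out beyond the post fronts, underside 82 mm and top 92 mm above the bench, free space beneath. Origin on its underside, 3 mm behind the plane of the post fronts, 33 mm from its front edge; axes turn with the lid.
- tab_edge (a point): Middle of the tab's front edge, at half its thickness, 150 mm from the hinge axis and 5 mm above the lid's underside.
- lid_hinge (a point): Middle of the hinge axis, along the top of the chest's back wall, 82 mm above the bench, 60 mm behind the chest's centre.
- lid (a joint): Lid angle in rad: 0 shut (flat), growing as the tab goes up and away from the robot; stop at 1.75 (fully open, just past upright). Hinge springs carry most of its weight: below about 0.7 it falls shut, beyond about 0.8 the springs open it and hold it at the stop. About 0.5 N upwards at the tab starts it.
- bottle: Green bottle, 64 mm across, 190 mm high, standing; origin at its underside. Bystander.
- stapler: Black pistol-shaped staple gun lying on its side, body 150 x 32 mm with a grip to one side, 34 mm high; origin under the body's middle. Bystander.
- mallet: Wooden-handled hammer with a dark rubber head, lying; origin under its handle line. Bystander.
- tape: Brown cardboard ring of 100 mm outer diameter, 45 mm high; origin at the centre of its underside. Bystander.
- driver: Orange-handled screwdriver, lying. Bystander.
- offcut: Plain wood block 100 x 70 x 36 mm. Bystander.
- carton: Cardboard carton 110 x 75 x 60 mm. Bystander.
- post_left (a point): Middle of the front face of the chest's left (+y) wooden corner post, a place to push: the post is 38 mm wide (chest y 62 to 100 mm) and 81 mm high, its flat front at chest x = -60 mm; the point is 40 mm above the bench.
- post_right (a point): The same on the right (-y) corner post: chest x = -60, y = -81 mm, 40 mm above the bench.
Things that resemble listed ones, but are neither listed nor needed, are in the scene too. What is shaped like the chest but turquoise is not meant.

How it is judged (in metres and radians):
On the way, in this order (a step that is already met when the one before it is completed fails the run):
1. the chest stands square and home against the rear batten, lid shut (x of chest in the frame of bay above -0.068 m and angle between the x axis of chest and the x axis of bay, either way round below 0.06 rad and y of chest in the frame of bay between -0.03 and 0.03 m and value of joint lid below 0.08 rad), for 0.2 s.
2. the lid stands open past its balance point (value of joint lid above 1.5 rad), for 0.2 s.
At the end, for the whole second after the job is handed in: The chest stands upright and at rest in the bay, its back within 10 mm of the rear batten, its centre within 30 mm of the bay's middle line, square to within 4 degrees; its lid stands open by itself beyond 1.5 rad, and the robot has let go (x of chest in the frame of bay above -0.07 m and angle between the x axis of chest and the x axis of bay, either way round below 0.07 rad and y of chest in the frame of bay between -0.03 and 0.03 m and angle between chest's own z axis and vertical below 0.05 rad and value of joint lid above 1.5 rad and linear speed of chest below 0.02 m/s and contact force between each of the arm, the fingers and chest below 0.1 N); the robot touches nothing.
It fails at once if the window is pressed (over 2 N) (contact force between any of the fingers, the arm and window above 2 N).
It fails at once if before the chest is home, its lid is opened or the lid's tab is pushed (over 2 N) (x of chest in the frame of bay below -0.075 m and (contact force between any of the fingers, the arm and tab above 2 N or value of joint lid above 0.2 rad)).
It fails at once if the chest swings over 25 degrees out of line with the bay (angle between the x axis of chest and the x axis of bay, either way round above 0.436 rad).
It fails at once if the chest is tipped over 12 degrees (angle between chest's own z axis and vertical above 0.2 rad).
It fails at once if a bystander is moved over 30 mm (distance of any of bottle, stapler, mallet, tape, driver, offcut, carton from where it was at the start of the episode above 0.03 m).
It also fails if it takes over 62 s, if anything falls off the work surface, if the arm or the gripper's body presses on something with over 40 N, if the wrist force passes 120 N, or if a joint passes its speed limit or range.

## Working session

There is one attempt and no reset: what is moved stays moved. The work goes in short steps, Python scripts to look and compute and a tool call to move; the robot and the scene stay as the last step left them, time stands still between calls to the robot, and variables do not carry over. Pictures are saved under pics/ and viewed, about 8 in all and at most 12, crops included, and the job is handed in when it is done.

Besides the shell and the picture viewer there is one more tool, called after ">>>" as name(argument=value, ...), one argument or row to a line, values as JSON. arm_command: Moves the arm, as the interface text tells. Its arguments: {"type":"object","properties":{"targets":{"type":"array","items":{"type":"object","properties":{"jaw":{"type":"number"},"delta_pos":{"type":"array","items":{"type":"number"}},"rot":{"type":"array","items":{"type":"number"}}}}}},"required":["targets"]}

```bash
mkdir -p pics; cat > h.py <<'E'
import numpy as np, cv2
from workcell import state, camera, close_job, grip_depth
def cloud(c):
    h,w=c["z_map"].shape; f=h/2/np.tan(np.radians(c["fov_y"]/2))
    v,u=np.mgrid[:h,:w]; z=c["z_map"].astype(float)
    P=np.stack([(u-c["cx"])/f*z,(v-c["cy"])/f*z,z],-1)@c["T"][:3,:3].T+c["T"][:3,3]
    P[z==0]=np.nan
    return P
E
python3 - <<'E'
from h import *
print(grip_depth,state())
a=camera("scene");b=camera("top")
cv2.imwrite("pics/s1.png",a["img"]);cv2.imwrite("pics/t1.png",b["img"])
np.savez("c1.npz",P=cloud(b),img=b["img"],Ps=cloud(a),imgs=a["img"])
print(a["T"],b["T"],b["fov_y"])
E
```

```text
-0.0188 {'clock': 0.0, 'q': array([-73.43214064,  24.93730493,   1.43065337,  90.18896549,
        -0.66470279,  64.97423948,  -4.30186689]), 'joint_vel': array([ 0.04040989,  0.00557716, -0.05832092, -0.02788515, -0.20465423,
       -0.02466954, -0.03059191]), 'joint_torque': array([ 1.58648472e-04, -6.67870831e+01,  9.84844677e-01, -3.14451027e+01,
       -6.06913283e-02,  4.31149034e-02,  1.78792420e-04]), 'tcp_pos': array([0.23849037, 0.57714797, 0.22593661]), 'tcp_rot': array([[-9.24218408e-01,  3.81863986e-01, -4.79498042e-04],
       [ 3.81864260e-01,  9.24217143e-01, -1.53612969e-03],
       [-1.43432294e-04, -1.60282250e-03, -9.99998705e-01]]), 'force': array([-0.08010963,  0.62702153, -0.27959838]), 'ft_torque': array([ 0.03754703, -0.02137875,  0.03005833]), 'width': 0.09198170990088762}
[[-0.35062281  0.73446851 -0.58105048  1.17691333]
 [ 0.93649631  0.27087131 -0.22271821  0.28496693]
 [-0.00618961 -0.62224171 -0.7828007   1.00002785]
 [ 0.          0.          0.          1.        ]] [[-0.02652496 -0.9917033   0.12578155  0.31917679]
 [-0.99921983  0.02998587  0.02570185  0.01934486]
 [-0.02926028 -0.12500168 -0.99172497  1.50726233]
 [ 0.          0.          0.          1.        ]] 49.58400796608488
```

View pics/s1.png

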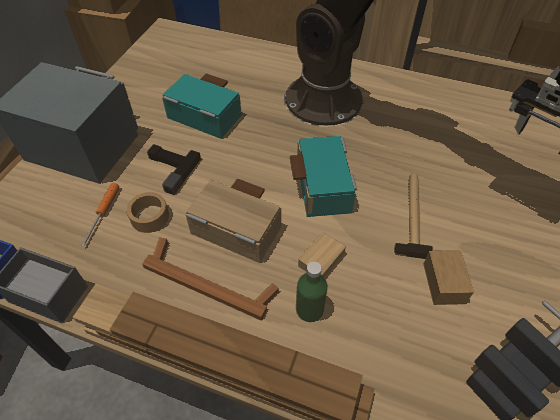

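View pics/t1.png

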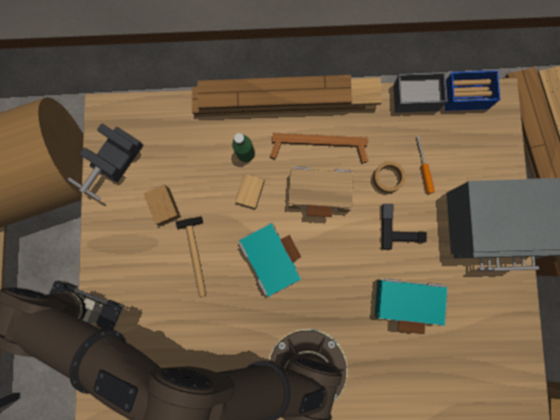

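The plain wooden chest is at top-view (320,188), with its tab at (319,211) toward the robot. The bay's rear batten is at (320,140). The turquoise chests at (269,260) and (411,302) are decoys. Next I'll measure the chest and bay.

```bash
cat >> h.py <<'E'
def rect(Q):
    (c,s,a)=cv2.minAreaRect(Q.astype(np.float32)); return np.round(c,4),np.round(s,4),round(a,2)
def chest(P):
    m=np.zeros(P.shape[:2],bool); m[110:225,265:380]=1
    Q=P[m]; Q=Q[(np.abs(Q[:,2]-0.092)<0.006)]
    return Q
def bay(P):
    m=np.zeros(P.shape[:2],bool); m[125:166,262:375]=1
    Q=P[m]; return Q[(np.abs(Q[:,2]-0.022)<0.006)]
E
python3 - <<'E'
from h import *
d=np.load("c1.npz");P=d["P"]
for f in(chest,bay):
    Q=f(P);print(f.__name__,len(Q),rect(Q[:,:2]),np.nanmedian(Q[:,2]))
Q=bay(P)
# rear batten: line fit of points
L=cv2.fitLine(Q[Q[:,0]>np.percentile(Q[:,0],40)][:,:2].astype(np.float32),cv2.DIST_HUBER,0,.01,.01).ravel();print(L)
for v,u in[(188,320),(211,319),(140,320),(260,269),(178,389),(150,240),(240,388),(190,250),(150,275),(150,364),(240,290)]:print((u,v),P[v,u].round(3))
m=d["img"][115:270,225:405];cv2.imwrite("pics/t1c.png",cv2.resize(m,None,fx=4,fy=3.8,interpolation=2))
E
```

```text
chest 2437 (array([ 0.5455, -0.0244]), array([0.2574, 0.193 ]), 84.39) 0.09145160953312503
bay 988 (array([ 0.7243, -0.0602]), array([0.327 , 0.0884]), 85.01) 0.021590131751535346
[ 0.0448966   0.99899167  0.75666237 -0.03588126]
(320, 188) [ 0.57  -0.056  0.096]
(319, 211) [ 0.498 -0.051  0.091]
(320, 140) [ 0.747 -0.066  0.023]
(269, 260) [0.35 0.11 0.09]
(389, 178) [ 0.614 -0.293  0.   ]
(240, 150) [0.693 0.19  0.126]
(388, 240) [ 0.405 -0.273  0.028]
(250, 190) [0.582 0.171 0.034]
(275, 150) [0.719 0.086 0.019]
(364, 150) [ 0.709 -0.212  0.016]
(290, 240) [0.41  0.043 0.092]
```

View pics/t1c.png

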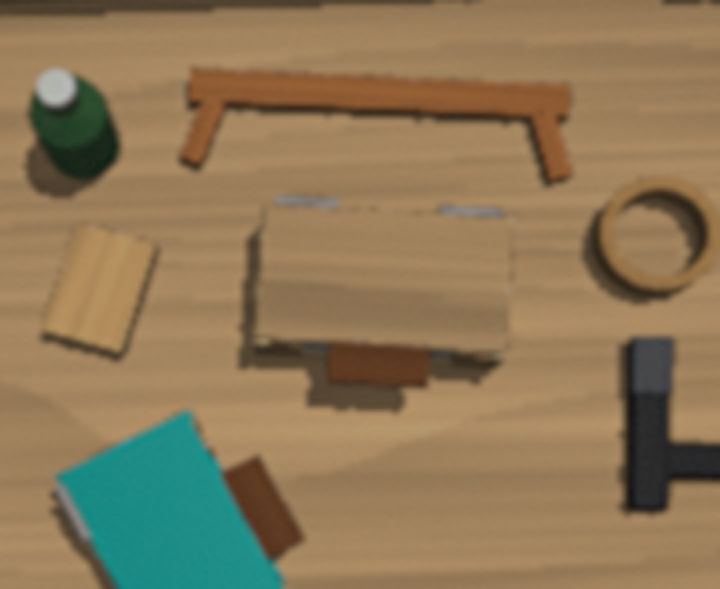

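```bash
cat >> h.py <<'E'
def edge(Q,y0,y1,far,n=20):
    pts=[]
    for a,b in zip(np.linspace(y0,y1,n+1)[:-1],np.linspace(y0,y1,n+1)[1:]):
        q=Q[(Q[:,1]>=a)&(Q[:,1]<b)]
        if len(q)>2: pts.append(q[np.argsort(q[:,0])[-2 if far else 1],:2])
    l=cv2.fitLine(np.float32(pts),cv2.DIST_HUBER,0,.001,.001).ravel()
    return l
def wheel(P,img,lo=(0.44,-0.22),hi=(0.80,0.08)):
    Q=P.reshape(-1,3);ok=(Q[:,0]>lo[0])&(Q[:,0]<hi[0])&(Q[:,1]>lo[1])&(Q[:,1]<hi[1])
    return Q[ok]
def chestpose(P):
    Q=wheel(P,None); Q=Q[np.abs(Q[:,2]-.092)<.008]
    yc=np.median(Q[:,1])
    lid=None
    l=edge(Q,yc-.09,yc+.09,True); d=l[:2]*np.sign(l[1]); n=np.array([d[1],-d[0]])
    s=(Q[:,:2]-l[2:])@n; t=(Q[:,:2]-l[2:])@d
    b=s>-.11; t0,t1=np.percentile(t[b],[.5,99.5])
    mid=l[2:]+d*(t0+t1)/2
    return mid,np.degrees(np.arctan2(n[1],n[0])),t1-t0,np.percentile(s,[.5,2]),d
E
python3 - <<'E'
from h import *
d=np.load("c1.npz")
for k in("P","Ps"):
    P=d[k];print(k,*chestpose(P))
    Q=wheel(P,0,(0.64,-.26),(.80,.13));Q=Q[np.abs(Q[:,2]-.022)<.005]
    for far in(1,0):
        l=edge(Q,-.18,.05,far);print("bay",far,l,"yaw",np.degrees(np.arctan2(-l[0]*np.sign(l[1]),abs(l[1]))),"x at y=-.066",l[2]+(-.066-l[3])*l[0]/l[1])
    r=Q[Q[:,0]>.735];print(r[:,1].min(),r[:,1].max(),rect(r[:,:2]))
    print("mouth left",Q[Q[:,1]>-.066][np.argmin(Q[Q[:,1]>-.066][:,0])],"right",Q[Q[:,1]<-.066][np.argmin(Q[Q[:,1]<-.066][:,0])])
    q=P.reshape(-1,3);q=q[(q[:,2]>.085)&(q[:,2]<.1)&(q[:,0]>.46)&(q[:,0]<.505)&(abs(q[:,1]+.06)<.1)];print("tab",rect(q[:,:2]))
E
```

```text
P [ 0.63390718 -0.0620762 ] -4.6977196 0.1958326745974156 [-0.14936862 -0.14437691] [0.08189885 0.9966406 ]
bay 1 [ 0.07843496  0.9969192   0.7650288  -0.06589089] yaw -4.4986124 x at y=-.066 0.7650202
bay 0 [ 0.08637151  0.996263    0.7383261  -0.06006385] yaw -4.9548965 x at y=-.066 0.73781145
-0.22060817249170023 0.09496511840226271 (array([ 0.7564, -0.0628]), array([0.0425, 0.3156]), 0.02)
mouth left [0.69298317 0.0894258  0.02531706] right [ 0.6424512  -0.24494182  0.01889571]
tab (array([ 0.4933, -0.0492]), array([0.0788, 0.0232]), 88.95)
Ps [ 0.63449036 -0.06690262] -5.9180694 0.19637338681941627 [-0.151107  -0.1449151] [0.10310624 0.99467033]
bay 1 [ 0.0850288   0.9963785   0.76570815 -0.05895376] yaw -4.8776813 x at y=-.066 0.76510686
bay 0 [ 0.08039024  0.99676347  0.7355181  -0.07552046] yaw -4.6109967 x at y=-.066 0.7362859
-0.22755816114326732 0.09332009296830032 (array([ 0.7509, -0.0672]), array([0.3208, 0.0423]), 87.94)
mouth left [0.64049938 0.02452753 0.02341091] right [ 0.6409318  -0.24917396  0.02289217]
tab (array([ 0.4926, -0.0809]), array([0.0245, 0.1354]), 0.02)
```

>>> arm_command(
  targets=[
    {"jaw":1,"delta_pos":[0.0151,-0.034,0],"rot":[0,0,0.062]},
    {"jaw":1,"delta_pos":[0.0151,-0.034,0],"rot":[0,0,0.062]},
    {"jaw":1,"delta_pos":[0.0151,-0.034,0],"rot":[0,0,0.062]},
    {"jaw":1,"delta_pos":[0.0151,-0.034,0],"rot":[0,0,0.062]},
    {"jaw":1,"delta_pos":[0.0151,-0.034,0],"rot":[0,0,0.062]},
    {"jaw":1,"delta_pos":[0.0151,-0.034,0],"rot":[0,0,0]},
    {"jaw":1,"delta_pos":[0.0151,-0.034,0],"rot":[0,0,0]},
    {"jaw":1,"delta_pos":[0.0151,-0.034,0],"rot":[0,0,0]},
    {"jaw":1,"delta_pos":[0.0151,-0.034,0],"rot":[0,0,0]},
    {"jaw":1,"delta_pos":[0.0151,-0.034,0],"rot":[0,0,0]},
    {"jaw":1,"delta_pos":[0.0151,-0.034,0],"rot":[0,0,0]},
    {"jaw":1,"delta_pos":[0.0151,-0.034,0],"rot":[0,0,0]},
  ],
)

```text
clock: 1.1
tcp_pos: [0.42, 0.1678, 0.2267]
tcp_rot: [[-0.997, 0.082, -0.0], [0.082, 0.997, 0.0], [0.0, 0.0, -1.0]]
force: [1.1, -0.1, 0.3]
width: 0.0166
```

>>> arm_command(
  targets=[
    {"jaw":1,"delta_pos":[0.0151,-0.034,0],"rot":[0,0,0]},
    {"jaw":1,"delta_pos":[0.0151,-0.034,0],"rot":[0,0,0]},
    {"jaw":1,"delta_pos":[0.0151,-0.034,0],"rot":[0,0,0]},
    {"jaw":1,"delta_pos":[0.0151,-0.034,0],"rot":[0,0,0]},
    {"jaw":1,"delta_pos":[0,0,0],"rot":[0,0,0]},
    {"jaw":1,"delta_pos":[0,0,0],"rot":[0,0,0]},
  ],
)

```text
clock: 1.6
tcp_pos: [0.4806, 0.0314, 0.2265]
tcp_rot: [[-0.996, 0.087, -0.0], [0.087, 0.996, -0.001], [0.0, -0.001, -1.0]]
force: [-0.1, 0.8, 0.6]
width: 0.0002
```

>>> arm_command(
  targets=[
    {"jaw":1,"delta_pos":[-0.0015,0.001,-0.037],"rot":[0,0,0]},
    {"jaw":1,"delta_pos":[0,0,-0.037],"rot":[0,0,0]},
    {"jaw":1,"delta_pos":[0,0,-0.037],"rot":[0,0,0]},
    {"jaw":1,"delta_pos":[0,0,-0.037],"rot":[0,0,0]},
    {"jaw":1,"delta_pos":[0,0,-0.034],"rot":[0,0,0]},
    {"jaw":1,"delta_pos":[0,0,0],"rot":[0,0,0]},
  ],
)

```text
clock: 2.1
tcp_pos: [0.4743, 0.0356, 0.0397]
tcp_rot: [[-0.997, 0.08, -0.01], [0.08, 0.997, -0.001], [0.009, -0.002, -1.0]]
force: [-0.8, 0.2, -0.7]
width: 0.0005
```

```bash
python3 - <<'E'
from h import *
a=camera("scene");b=camera("top")
m=np.hstack([cv2.resize(a["img"][120:330,130:370],(400,350)),cv2.resize(b["img"][115:300,210:410],(390,350))])
cv2.imwrite("pics/c2.png",m);print(state()["tcp_pos"],state()["force"])
E
```

```text
[0.47767852 0.0354386  0.04451057] [ 1.262848   -0.61768638  0.44335276]
```

View pics/c2.png

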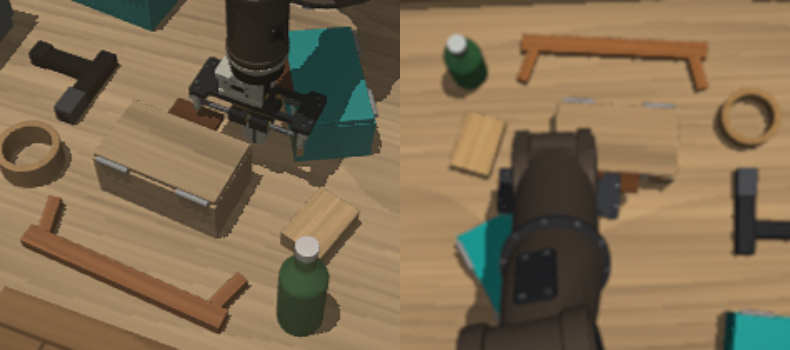

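The shut fingers stand in front of the left post, with the gripper body clear above the tab. Starting the first push.

>>> arm_command(
  targets=[
    {"jaw":1,"delta_pos":[0.01,-0.001,-0.003],"rot":[0,0,0]},
    {"jaw":1,"delta_pos":[0.01,-0.001,0],"rot":[0,0,0]},
    {"jaw":1,"delta_pos":[0.005,-0.0004,0],"rot":[0,0,0]},
    {"jaw":1,"delta_pos":[0.005,-0.0004,0],"rot":[0,0,0]},
    {"jaw":1,"delta_pos":[0.005,-0.0004,0],"rot":[0,0,0]},
    {"jaw":1,"delta_pos":[0.005,-0.0004,0],"rot":[0,0,0]},
    {"jaw":1,"delta_pos":[0.005,-0.0004,0],"rot":[0,0,0]},
    {"jaw":1,"delta_pos":[0.005,-0.0004,0],"rot":[0,0,0]},
  ],
)

```text
clock: 2.87
tcp_pos: [0.5266, 0.0316, 0.042]
tcp_rot: [[-0.997, 0.081, -0.004], [0.081, 0.997, 0.002], [0.005, 0.001, -1.0]]
force: [-8.8, 5.8, 5.7]
width: 0.0004
```

```bash
cat >> h.py <<'E'
O=np.array([.737,-.065]);ub=np.array([.9966,-.082]);vb=np.array([.082,.9966])
def fit(P):
    "rear top edge seen by the scene camera -> chest pose in bay frame"
    Q=P.reshape(-1,3);r=Q-np.r_[O,0];x=r[:,:2]@ub;y=r[:,:2]@vb
    k=(abs(Q[:,2]-.0915)<.006)&(x>-.3)&(x<.02)&(abs(y)<.14);return x[k],y[k]
def report(nm="scene"):
    P=cloud(camera(nm));x,y=fit(P);Q=np.c_[x,y]
    m=np.median(y);l=edge(Q,m-.07,m+.07,True);th=np.arctan2(-l[0]*np.sign(l[1]),abs(l[1]))
    n=np.array([np.cos(th),np.sin(th)]);d=np.array([-n[1],n[0]])
    t=(Q-l[2:])@d; s=(Q-l[2:])@n; t=t[s>-.04]
    b=l[2:]+d*(np.percentile(t,.5)+np.percentile(t,99.5))/2
    c=b-.06*n
    w=lambda q:np.round(O+q[0]*ub+q[1]*vb,4)
    print(nm,"chest bay x,y",c.round(4),"yaw",np.degrees(th).round(2),"width",np.ptp(np.percentile(t,[.5,99.5])).round(3),"postL/R(85) world",w(c-.06*n+.085*d),w(c-.06*n-.085*d))
E
python3 -c "
from h import *
report();report('top');s=state();print(s['tcp_pos'],s['force'],s['clock'])"
```

```text
scene chest bay x,y [-0.1569 -0.0093] yaw -11.5 width 0.197 postL/R(85) world [0.546 0.037] [ 0.4986 -0.1263]
top chest bay x,y [-0.1569 -0.0135] yaw -3.84 width 0.191 postL/R(85) world [0.5328 0.0274] [ 0.5075 -0.1407]
[0.52830516 0.03148894 0.04209235] [-3.7747633   2.97821502 -1.1704897 ] 2.9667
```

>>> arm_command(
  targets=[
    {"jaw":1,"delta_pos":[-0.032,0.003,0],"rot":[0,0,0]},
    {"jaw":1,"delta_pos":[-0.032,0.003,0],"rot":[0,0,0]},
    {"jaw":1,"delta_pos":[-0.0033,-0.04,0],"rot":[0,0,0]},
    {"jaw":1,"delta_pos":[-0.0033,-0.04,0],"rot":[0,0,0]},
    {"jaw":1,"delta_pos":[-0.0033,-0.04,0],"rot":[0,0,0]},
    {"jaw":1,"delta_pos":[-0.0033,-0.04,0],"rot":[0,0,0]},
    {"jaw":1,"delta_pos":[0.014,-0.001,0],"rot":[0,0,0]},
    {"jaw":1,"delta_pos":[0.014,-0.001,0],"rot":[0,0,0]},
  ],
)

```text
clock: 3.63
tcp_pos: [0.4796, -0.1298, 0.0427]
tcp_rot: [[-0.996, 0.089, 0.001], [0.089, 0.996, -0.001], [-0.001, -0.001, -1.0]]
force: [0.4, 1.5, 0.6]
width: 0.0008
```

>>> arm_command(
  targets=[
    {"jaw":1,"delta_pos":[0.005,-0.0004,0],"rot":[0,0,0]},
    {"jaw":1,"delta_pos":[0.005,-0.0004,0],"rot":[0,0,0]},
    {"jaw":1,"delta_pos":[0.005,-0.0004,0],"rot":[0,0,0]},
    {"jaw":1,"delta_pos":[0.005,-0.0004,0],"rot":[0,0,0]},
    {"jaw":1,"delta_pos":[0.005,-0.0004,0],"rot":[0,0,0]},
    {"jaw":1,"delta_pos":[0.005,-0.0004,0],"rot":[0,0,0]},
    {"jaw":1,"delta_pos":[0.005,-0.0004,0],"rot":[0,0,0]},
    {"jaw":1,"delta_pos":[0.004,-0.0004,0],"rot":[0,0,0]},
  ],
)

```text
clock: 4.3
tcp_pos: [0.5163, -0.1292, 0.0411]
tcp_rot: [[-0.997, 0.082, -0.004], [0.082, 0.997, -0.0], [0.004, -0.001, -1.0]]
force: [-5.1, -4.0, -0.3]
width: 0.0005
```

```bash
python3 -c "
from h import *
report();report('top');s=state();print(s['tcp_pos'],s['force'],s['clock'])"
```

```text
scene chest bay x,y [-0.1458 -0.0063] yaw -4.31 width 0.196 postL/R(85) world [0.5452 0.034 ] [ 0.5186 -0.1338]
top chest bay x,y [-0.1442  0.019 ] yaw -3.74 width 0.153 postL/R(85) world [0.548  0.0586] [ 0.523  -0.1095]
[ 0.51731648 -0.12895972  0.04124063] [-3.45879018 -1.86674653  0.18733507] 4.4
```

>>> arm_command(
  targets=[
    {"jaw":1,"delta_pos":[0.005,-0.0004,0],"rot":[0,0,0]},
    {"jaw":1,"delta_pos":[0.005,-0.0004,0],"rot":[0,0,0]},
    {"jaw":1,"delta_pos":[0.005,-0.0004,0],"rot":[0,0,0]},
    {"jaw":1,"delta_pos":[0.005,-0.0004,0],"rot":[0,0,0]},
    {"jaw":1,"delta_pos":[0.005,-0.0004,0],"rot":[0,0,0]},
    {"jaw":1,"delta_pos":[0.005,-0.0004,0],"rot":[0,0,0]},
  ],
)

```text
clock: 4.9
tcp_pos: [0.5462, -0.1316, 0.0412]
tcp_rot: [[-0.997, 0.082, -0.004], [0.082, 0.997, -0.0], [0.004, -0.0, -1.0]]
force: [-6.5, -2.9, 1.6]
width: 0.0005
```

```bash
python3 -c "
from h import *
report();s=state();print(s['tcp_pos'],s['force'],s['clock'])"
```

```text
scene chest bay x,y [-0.1237 -0.0023] yaw 10.54 width 0.196 postL/R(85) world [0.5452 0.0214] [ 0.5625 -0.1478]
[ 0.54761121 -0.13154189  0.0413161 ] [-2.42300848 -2.34109243 -1.1724192 ] 4.95
```

>>> arm_command(
  targets=[
    {"jaw":1,"delta_pos":[-0.035,0.003,0],"rot":[0,0,0]},
    {"jaw":1,"delta_pos":[-0.035,0.003,0],"rot":[0,0,0]},
    {"jaw":1,"delta_pos":[0,0.039,0],"rot":[0,0,0]},
    {"jaw":1,"delta_pos":[0,0.039,0],"rot":[0,0,0]},
    {"jaw":1,"delta_pos":[0,0.039,0],"rot":[0,0,0]},
    {"jaw":1,"delta_pos":[0,0.039,0],"rot":[0,0,0]},
    {"jaw":1,"delta_pos":[0.0125,0,0],"rot":[0,0,0]},
    {"jaw":1,"delta_pos":[0.0125,0,0],"rot":[0,0,0]},
    {"jaw":1,"delta_pos":[0.0125,0,0],"rot":[0,0,0]},
    {"jaw":1,"delta_pos":[0.0125,0,0],"rot":[0,0,0]},
  ],
)

```text
clock: 5.78
tcp_pos: [0.5294, 0.0321, 0.0421]
tcp_rot: [[-0.997, 0.079, 0.001], [0.079, 0.997, 0.001], [-0.001, 0.001, -1.0]]
force: [0.1, 0.1, 0.4]
width: 0.0006
```

>>> arm_command(
  targets=[
    {"jaw":1,"delta_pos":[0.005,0.0008,0],"rot":[0,0,0]},
    {"jaw":1,"delta_pos":[0.005,0.0008,0],"rot":[0,0,0]},
    {"jaw":1,"delta_pos":[0.005,0.0008,0],"rot":[0,0,0]},
    {"jaw":1,"delta_pos":[0.005,0.0008,0],"rot":[0,0,0]},
    {"jaw":1,"delta_pos":[0.005,0.0008,0],"rot":[0,0,0]},
    {"jaw":1,"delta_pos":[0.005,0.0008,0],"rot":[0,0,0]},
    {"jaw":1,"delta_pos":[0.005,0.0008,0],"rot":[0,0,0]},
  ],
)

```text
clock: 6.37
tcp_pos: [0.5606, 0.0378, 0.0414]
tcp_rot: [[-0.997, 0.08, -0.005], [0.08, 0.997, 0.002], [0.005, 0.001, -1.0]]
force: [-7.3, 3.1, 4.5]
width: 0.0003
```

```bash
python3 -c "
from h import *
report();s=state();print(s['tcp_pos'],s['force'],s['clock'])"
```

```text
scene chest bay x,y [-0.1138 -0.0013] yaw -1.39 width 0.196 postL/R(85) world [0.5728 0.0339] [ 0.5548 -0.1351]
[0.56210307 0.037992   0.04140466] [-3.1220143   3.95701717 -0.34575159] 6.4167
```

>>> arm_command(
  targets=[
    {"jaw":1,"delta_pos":[0.005,0.0008,0],"rot":[0,0,0]},
    {"jaw":1,"delta_pos":[0.005,0.0008,0],"rot":[0,0,0]},
    {"jaw":1,"delta_pos":[0.005,0.0008,0],"rot":[0,0,0]},
    {"jaw":1,"delta_pos":[0.005,0.0008,0],"rot":[0,0,0]},
    {"jaw":1,"delta_pos":[0.002,0.0008,0],"rot":[0,0,0]},
  ],
)

```text
clock: 6.83
tcp_pos: [0.5836, 0.0412, 0.0412]
tcp_rot: [[-0.997, 0.081, -0.004], [0.081, 0.997, 0.001], [0.004, 0.0, -1.0]]
force: [-5.2, 0.1, -0.2]
width: 0.0003
```

```bash
python3 -c "
from h import *
report();s=state();print(s['tcp_pos'],s['force'],s['clock'])"
```

```text
scene chest bay x,y [-0.1036 -0.0016] yaw -12.57 width 0.197 postL/R(85) world [0.6016 0.0409] [ 0.5511 -0.1215]
[0.5839497  0.04122187 0.04119509] [-5.18711187  3.13799788  0.56645862] 6.8833
```

>>> arm_command(
  targets=[
    {"jaw":1,"delta_pos":[-0.0375,0,0],"rot":[0,0,0]},
    {"jaw":1,"delta_pos":[-0.0375,0,0],"rot":[0,0,0]},
    {"jaw":1,"delta_pos":[-0.003,-0.0342,0],"rot":[0,0,0]},
    {"jaw":1,"delta_pos":[-0.003,-0.0342,0],"rot":[0,0,0]},
    {"jaw":1,"delta_pos":[-0.003,-0.0342,0],"rot":[0,0,0]},
    {"jaw":1,"delta_pos":[-0.003,-0.0342,0],"rot":[0,0,0]},
    {"jaw":1,"delta_pos":[-0.003,-0.0342,0],"rot":[0,0,0]},
    {"jaw":1,"delta_pos":[0.013,-0.0005,0],"rot":[0,0,0]},
    {"jaw":1,"delta_pos":[0.013,-0.0005,0],"rot":[0,0,0]},
    {"jaw":1,"delta_pos":[0.013,-0.0005,0],"rot":[0,0,0]},
  ],
)

```text
clock: 7.72
tcp_pos: [0.5349, -0.1334, 0.042]
tcp_rot: [[-0.996, 0.084, 0.001], [0.084, 0.996, -0.0], [-0.001, -0.0, -1.0]]
force: [0.6, 0.8, 0.4]
width: 0.0007
```

>>> arm_command(
  targets=[
    {"jaw":1,"delta_pos":[0.005,-0.0015,0],"rot":[0,0,0]},
    {"jaw":1,"delta_pos":[0.005,-0.0015,0],"rot":[0,0,0]},
    {"jaw":1,"delta_pos":[0.005,-0.0015,0],"rot":[0,0,0]},
    {"jaw":1,"delta_pos":[0.005,-0.0015,0],"rot":[0,0,0]},
    {"jaw":1,"delta_pos":[0.005,-0.0015,0],"rot":[0,0,0]},
    {"jaw":1,"delta_pos":[0.005,-0.0015,0],"rot":[0,0,0]},
    {"jaw":1,"delta_pos":[0.005,-0.0015,0],"rot":[0,0,0]},
    {"jaw":1,"delta_pos":[0.005,-0.0015,0],"rot":[0,0,0]},
    {"jaw":1,"delta_pos":[0.005,-0.0015,0],"rot":[0,0,0]},
  ],
)

```text
clock: 8.47
tcp_pos: [0.576, -0.1467, 0.0413]
tcp_rot: [[-0.997, 0.083, -0.006], [0.083, 0.997, -0.0], [0.006, -0.001, -1.0]]
force: [-9.9, -1.6, 7.7]
width: 0.0001
```

```bash
python3 -c "
from h import *
report();s=state();print(s['tcp_pos'],s['force'],s['clock'])"
```

```text
scene chest bay x,y [-0.0878  0.0002] yaw -0.35 width 0.196 postL/R(85) world [0.5973 0.0324] [ 0.5823 -0.137 ]
[ 0.57749363 -0.14706236  0.04138086] [-4.03284357 -2.58977625 -0.28009381] 8.5167
```

>>> arm_command(
  targets=[
    {"jaw":1,"delta_pos":[0.005,-0.0004,0],"rot":[0,0,0]},
    {"jaw":1,"delta_pos":[0.005,-0.0004,0],"rot":[0,0,0]},
    {"jaw":1,"delta_pos":[0.005,-0.0004,0],"rot":[0,0,0]},
    {"jaw":1,"delta_pos":[0.003,-0.0004,0],"rot":[0,0,0]},
  ],
)

```text
clock: 8.85
tcp_pos: [0.5949, -0.1487, 0.0412]
tcp_rot: [[-0.997, 0.083, -0.005], [0.083, 0.997, -0.001], [0.005, -0.001, -1.0]]
force: [-13.2, -3.1, 5.0]
width: 0.0004
```

```bash
python3 -c "
from h import *
report();s=state();print(s['tcp_pos'],s['force'],s['clock'])"
```

```text
scene chest bay x,y [-0.0775  0.0017] yaw 10.21 width 0.196 postL/R(85) world [0.592  0.0219] [ 0.6083 -0.1473]
[ 0.59470482 -0.14871     0.04107806] [-6.16537244 -2.24144179  3.24734615] 8.9
```

>>> arm_command(
  targets=[
    {"jaw":1,"delta_pos":[-0.0375,0,0],"rot":[0,0,0]},
    {"jaw":1,"delta_pos":[-0.0375,0,0],"rot":[0,0,0]},
    {"jaw":1,"delta_pos":[0,0.0357,0],"rot":[0,0,0]},
    {"jaw":1,"delta_pos":[0,0.0357,0],"rot":[0,0,0]},
    {"jaw":1,"delta_pos":[0,0.0357,0],"rot":[0,0,0]},
    {"jaw":1,"delta_pos":[0,0.0357,0],"rot":[0,0,0]},
    {"jaw":1,"delta_pos":[0,0.0357,0],"rot":[0,0,0]},
    {"jaw":1,"delta_pos":[0.0138,0,0],"rot":[0,0,0]},
    {"jaw":1,"delta_pos":[0.0138,0,0],"rot":[0,0,0]},
    {"jaw":1,"delta_pos":[0.0138,0,0],"rot":[0,0,0]},
    {"jaw":1,"delta_pos":[0.0138,0,0],"rot":[0,0,0]},
  ],
)

```text
clock: 9.82
tcp_pos: [0.5779, 0.0315, 0.0418]
tcp_rot: [[-0.997, 0.081, -0.0], [0.081, 0.997, -0.0], [0.0, -0.0, -1.0]]
force: [-0.2, 0.4, 0.7]
width: 0.0005
```

>>> arm_command(
  targets=[
    {"jaw":1,"delta_pos":[0.005,0.0008,0],"rot":[0,0,0]},
    {"jaw":1,"delta_pos":[0.005,0.0008,0],"rot":[0,0,0]},
    {"jaw":1,"delta_pos":[0.005,0.0008,0],"rot":[0,0,0]},
    {"jaw":1,"delta_pos":[0.005,0.0008,0],"rot":[0,0,0]},
    {"jaw":1,"delta_pos":[0.005,0.0008,0],"rot":[0,0,0]},
    {"jaw":1,"delta_pos":[0.005,0.0008,0],"rot":[0,0,0]},
    {"jaw":1,"delta_pos":[0.005,0.0008,0],"rot":[0,0,0]},
    {"jaw":1,"delta_pos":[0.003,0.0008,0],"rot":[0,0,0]},
  ],
)

```text
clock: 10.48
tcp_pos: [0.6126, 0.0385, 0.0412]
tcp_rot: [[-0.997, 0.081, -0.006], [0.081, 0.997, 0.001], [0.006, 0.0, -1.0]]
force: [-22.1, -0.3, 18.2]
width: 0.0008
```

```bash
python3 -c "
from h import *
report();s=state();print(s['tcp_pos'],s['force'],s['clock'])"
```

```text
scene chest bay x,y [-0.0643  0.0021] yaw -3.99 width 0.196 postL/R(85) world [0.6266 0.0355] [ 0.6009 -0.1326]
[0.61241471 0.03846286 0.04104423] [-8.65184723  3.13784174  4.4439039 ] 10.5333
```

>>> arm_command(
  targets=[
    {"jaw":1,"delta_pos":[-0.0375,0,0],"rot":[0,0,0]},
    {"jaw":1,"delta_pos":[-0.0375,0,0],"rot":[0,0,0]},
    {"jaw":1,"delta_pos":[-0.0024,-0.0357,0],"rot":[0,0,0]},
    {"jaw":1,"delta_pos":[-0.0024,-0.0357,0],"rot":[0,0,0]},
    {"jaw":1,"delta_pos":[-0.0024,-0.0357,0],"rot":[0,0,0]},
    {"jaw":1,"delta_pos":[-0.0024,-0.0357,0],"rot":[0,0,0]},
    {"jaw":1,"delta_pos":[-0.0024,-0.0357,0],"rot":[0,0,0]},
    {"jaw":1,"delta_pos":[0.014,0,0],"rot":[0,0,0]},
    {"jaw":1,"delta_pos":[0.014,0,0],"rot":[0,0,0]},
    {"jaw":1,"delta_pos":[0.014,0,0],"rot":[0,0,0]},
    {"jaw":1,"delta_pos":[0.012,0,0],"rot":[0,0,0]},
  ],
)

```text
clock: 11.45
tcp_pos: [0.5828, -0.1412, 0.0417]
tcp_rot: [[-0.997, 0.083, -0.0], [0.083, 0.997, 0.0], [0.0, 0.0, -1.0]]
force: [0.4, -0.1, -0.5]
width: 0.0002
```

>>> arm_command(
  targets=[
    {"jaw":1,"delta_pos":[0.004,-0.0004,0],"rot":[0,0,0]},
    {"jaw":1,"delta_pos":[0.004,-0.0004,0],"rot":[0,0,0]},
    {"jaw":1,"delta_pos":[0.004,-0.0004,0],"rot":[0,0,0]},
    {"jaw":1,"delta_pos":[0.004,-0.0004,0],"rot":[0,0,0]},
    {"jaw":1,"delta_pos":[0.004,-0.0004,0],"rot":[0,0,0]},
    {"jaw":1,"delta_pos":[0.002,0,0],"rot":[0,0,0]},
  ],
)

```text
clock: 11.95
tcp_pos: [0.5974, -0.1434, 0.0409]
tcp_rot: [[-0.996, 0.083, -0.013], [0.083, 0.997, 0.002], [0.013, 0.0, -1.0]]
force: [-28.6, 1.1, 21.7]
width: 0.001
```

```bash
python3 -c "
from h import *
report();s=state();print(s['tcp_pos'],s['force'],s['clock'])"
```

```text
scene chest bay x,y [-0.064   0.0032] yaw -3.5 width 0.196 postL/R(85) world [0.6262 0.0361] [ 0.602  -0.1321]
[ 0.59736584 -0.14340633  0.04076076] [-22.81588966   0.62304469  15.95971962] 12.0
```

>>> arm_command(
  targets=[
    {"jaw":1,"delta_pos":[-0.036,0.003,0],"rot":[0,0,0]},
    {"jaw":1,"delta_pos":[-0.036,0.003,0],"rot":[0,0,0]},
    {"jaw":1,"delta_pos":[-0.036,0.003,0.01],"rot":[0,0,0]},
    {"jaw":1,"delta_pos":[-0.036,0.003,0.01],"rot":[0,0,0]},
    {"jaw":1,"delta_pos":[-0.036,0.003,0.01],"rot":[0,0,0]},
    {"jaw":1,"delta_pos":[0,0,0],"rot":[0,0,0]},
  ],
)

```text
clock: 12.5
tcp_pos: [0.4164, -0.1274, 0.0722]
tcp_rot: [[-0.996, 0.084, -0.006], [0.084, 0.996, 0.002], [0.006, 0.001, -1.0]]
force: [-0.8, -0.2, -0.3]
width: 0.0006
```

```bash
python3 - <<'E'
from h import *
report();report("top");s=state();print(s['tcp_pos'],s['force'],s['clock'])
a=camera("scene");b=camera("top")
m=np.hstack([cv2.resize(a["img"][130:330,110:350],(400,333)),cv2.resize(b["img"][100:266,220:420],(400,333))])
cv2.imwrite("pics/c3.png",m)
E
```

```text
scene chest bay x,y [-0.0626  0.0027] yaw -2.51 width 0.196 postL/R(85) world [0.626  0.0346] [ 0.6047 -0.134 ]
top chest bay x,y [-0.0639  0.0026] yaw 3.0 width 0.198 postL/R(85) world [0.6161 0.0296] [ 0.611  -0.1403]
[ 0.42363428 -0.12788811  0.07238619] [-0.25417765 -0.09218877  0.16363157] 12.6
```

View pics/c3.png

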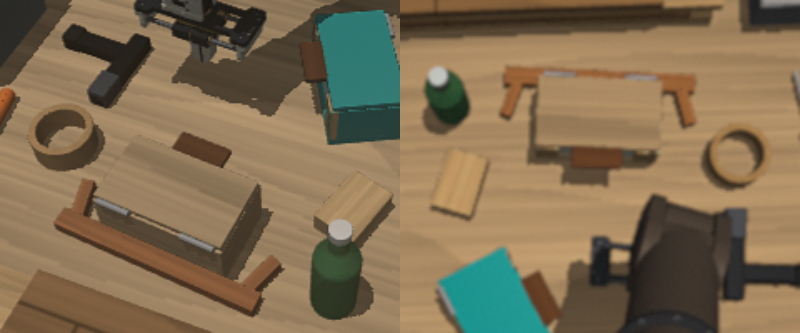

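```bash
python3 - <<'E'
from h import *
from scipy.optimize import minimize
from scipy.ndimage import binary_opening
for nm in("top","scene","top"):
    c=camera(nm);P=cloud(c);r=P-np.r_[O,0];x=r[...,:2]@ub;y=r[...,:2]@vb;z=r[...,2]
    k=(abs(z-.0915)<.007)&(x>-.2)&(x<.03)&(abs(y)<.15)
    A=np.c_[x[k],y[k]]
    tab=A[A[:,0]<-.128]; lid=A[(A[:,0]>-.118)]
    print(nm,len(lid),"tab",tab.min(0).round(3),tab.max(0).round(3))
    # rectangle minimising median residual of boundaries: fit y-extents edges (sides)
    for name,sgn in(("left",1),("right",-1)):
        pts=[]
        for a in np.arange(-.11,-.01,.006):
            q=lid[(lid[:,0]>=a)&(lid[:,0]<a+.006)]
            if len(q)>3: pts.append([a+.003,np.sort(sgn*q[:,1])[-2]*sgn])
        l=cv2.fitLine(np.float32(pts),cv2.DIST_HUBER,0,.001,.001).ravel();print(name,np.degrees(np.arctan(l[1]/l[0])).round(2),l[3].round(4))
    for name,far in(("rear",True),("front",False)):
        src=lid if far else A[(abs(A[:,1]-.003)>.045)]
        pts=[]
        for a in np.arange(-.09,.09,.006):
            q=src[(src[:,1]>=a)&(src[:,1]<a+.006)]
            if len(q)>3: pts.append([np.sort(q[:,0])[-2 if far else 1],a+.003])
        l=cv2.fitLine(np.float32(pts),cv2.DIST_HUBER,0,.001,.001).ravel();print(name,np.degrees(np.arctan(-l[0]/l[1])).round(2),"x",(l[2]-l[3]*l[0]/l[1]).round(4))
    # bay
    kb=(abs(z-.022)<.005)&(x>.0)&(x<.06)&(abs(y)<.17)
    B=np.c_[x[kb],y[kb]];l=edge(B,-.15,.15,True);print("batten rear yaw",np.degrees(np.arctan(-l[0]/l[1])).round(2),"x",(l[2]-l[3]*l[0]/l[1]).round(4),B[:,1].min().round(3),B[:,1].max().round(3))
E
```

```text
top 2202 tab [-0.15  -0.036] [-0.128  0.044]
left -1.3 0.1011
right 0.5 -0.0923
rear -1.09 x -0.003
front -0.06 x -0.116
batten rear yaw 0.19 x 0.0284 -0.154 0.162
scene 3845 tab [-0.154 -0.039] [-0.128  0.041]
left 0.1 0.0987
right -0.73 -0.097
rear -0.21 x 0.0008
front 0.23 x -0.1171
batten rear yaw -0.07 x 0.0283 -0.162 0.159
top 2201 tab [-0.151 -0.036] [-0.128  0.044]
left -0.52 0.1011
right 1.15 -0.0925
rear 0.82 x -0.0023
front 0.65 x -0.116
batten rear yaw 0.03 x 0.0279 -0.155 0.162
```

All four lid edges agree in both views: the chest is square within about 1° and its back is at the batten (x ≈ -0.06). Now I'll tilt the tool to hook under the tab.

>>> arm_command(
  targets=[
    {"jaw":1,"delta_pos":[0.007,0.012,0.016],"rot":[-0.0092,-0.1118,0]},
    {"jaw":1,"delta_pos":[0.007,0.012,0.016],"rot":[-0.0092,-0.1118,0]},
    {"jaw":1,"delta_pos":[0.007,0.012,0.016],"rot":[-0.0092,-0.1118,0]},
    {"jaw":1,"delta_pos":[0.007,0.012,0.016],"rot":[-0.0092,-0.1118,0]},
    {"jaw":1,"delta_pos":[0.007,0.012,0.016],"rot":[-0.0092,-0.1118,0]},
    {"jaw":1,"delta_pos":[0.007,0.012,0.016],"rot":[-0.0092,-0.1118,0]},
    {"jaw":1,"delta_pos":[0.007,0.012,0.016],"rot":[-0.0092,-0.1118,0]},
    {"jaw":1,"delta_pos":[0,0,0],"rot":[0,0,0]},
    {"jaw":1,"delta_pos":[0,0,0],"rot":[0,0,0]},
    {"jaw":1,"delta_pos":[0,0,0],"rot":[0,0,0]},
  ],
)

```text
clock: 13.68
tcp_pos: [0.4514, -0.0845, 0.1513]
tcp_rot: [[-0.88, 0.092, 0.466], [0.06, 0.995, -0.084], [-0.472, -0.046, -0.881]]
force: [-1.3, 0.2, -1.4]
width: 0.0004
```

```bash
python3 -c "
from h import *
s=state();print(s['tcp_pos'],s['q'],s['tcp_rot'][:,2],s['clock'])"
```

```text
[ 0.45143191 -0.0845442   0.15130316] [-26.60980262   2.35700918  28.38672981 143.37143962  24.62160399
   7.20359704  63.11928975] [ 0.46648167 -0.08381181 -0.88055121] 13.6833
```

>>> arm_command(
  targets=[
    {"jaw":1,"delta_pos":[0.02,0.01,0.02],"rot":[0,0,0]},
    {"jaw":1,"delta_pos":[0.03,0.01,0.02],"rot":[0,0,0]},
    {"jaw":1,"delta_pos":[0.03,0.01,0.01],"rot":[0,0,0]},
    {"jaw":1,"delta_pos":[0.01,0.008,0],"rot":[-0.0082,-0.1,0]},
    {"jaw":1,"delta_pos":[0,0,0],"rot":[-0.0082,-0.1,0]},
    {"jaw":1,"delta_pos":[0,0,0],"rot":[-0.0082,-0.1,0]},
    {"jaw":1,"delta_pos":[0,0,0],"rot":[0,0,0]},
  ],
)

```text
clock: 14.27
tcp_pos: [0.5389, -0.0707, 0.2034]
tcp_rot: [[-0.825, 0.129, 0.55], [0.059, 0.988, -0.143], [-0.562, -0.085, -0.822]]
force: [-0.4, 0.4, -0.8]
width: 0.0007
```

```bash
python3 -c "
from h import *
s=state();print(s['tcp_pos'],s['q'],s['tcp_rot'],s['clock'])"
```

```text
[ 0.53890818 -0.07066112  0.20338633] [-38.18779328   3.79463033  34.77977403 135.6134128   46.00962877
  11.62907323  37.01927783] [[-0.82476878  0.12932011  0.55048412]
 [ 0.05934203  0.98791711 -0.14317232]
 [-0.56234774 -0.08541722 -0.8224773 ]] 14.2667
```

The joint limits make a hook tilt poor at low height. Instead I'll grip the tab by its 80 mm width, tool down, and swing the tool with the lid. First I'll bring the tool back upright.

```bash
cat >> h.py <<'E'
from scipy.spatial.transform import Rotation as Rn
def need(th=0,x=-.139,y=.003,z=.2):
    "rotation/shift from the present pose to tool down, jaw along bay y, tilted by th with the lid"
    Rt=np.array([[-ub[0],vb[0],0],[-ub[1],vb[1],0],[0,0,-1.]])
    Rt=Rn.from_rotvec(th*np.r_[vb,0]).as_matrix()@Rt
    s=state();w=Rn.from_matrix(Rt@s["tcp_rot"].T).as_rotvec()
    t=np.r_[O+x*ub+y*vb,z]
    print("target",t.round(4),"dpos",(t-s["tcp_pos"]).round(4),"rot",w.round(4),"F",s["force"].round(1),"w",s["width"].round(4),"q",s["q"].round(0),s["clock"])
E
python3 -c "
from h import *
need()"
```

```text
Traceback (most recent call last):
  File "h.py", line 58, in need
    print("target",t.round(4),"dpos",(t-s["tcp_pos"]).round(4),"rot",w.round(4),"F",s["force"].round(1),"w",s["width"].round(4),"q",s["q"].round(0),s["clock"])
                                                                                                            ^^^^^^^^^^^^^^^^
AttributeError: 'float' object has no attribute 'round'
```

```bash
sed -i 's/s\["width"\].round(4)/round(s["width"],4)/' h.py; python3 -c "
from h import *
need()"
```

```text
target [ 0.5987 -0.0506  0.2   ] dpos [ 0.0598  0.02   -0.0034] rot [0.146  0.5872 0.0209] F [-0.4  0.4 -0.8] w 0.0007 q [-38.   4.  35. 136.  46.  12.  37.] 14.2667
```

>>> arm_command(
  targets=[
    {"jaw":0,"delta_pos":[0.01,0.0033,0],"rot":[0.0243,0.0979,0.0035]},
    {"jaw":0,"delta_pos":[0.01,0.0033,0],"rot":[0.0243,0.0979,0.0035]},
    {"jaw":0,"delta_pos":[0.01,0.0033,0],"rot":[0.0243,0.0979,0.0035]},
    {"jaw":0,"delta_pos":[0.01,0.0033,0],"rot":[0.0243,0.0979,0.0035]},
    {"jaw":0,"delta_pos":[0.01,0.0033,0],"rot":[0.0243,0.0979,0.0035]},
    {"jaw":0,"delta_pos":[0.01,0.0033,0],"rot":[0.0243,0.0979,0.0035]},
    {"jaw":0,"delta_pos":[0,0,0],"rot":[0,0,0]},
    {"jaw":0,"delta_pos":[0,0,0],"rot":[0,0,0]},
    {"jaw":0,"delta_pos":[0,0,0],"rot":[0,0,0]},
  ],
)

```text
clock: 15.02
tcp_pos: [0.5855, -0.0672, 0.2049]
tcp_rot: [[-0.984, 0.097, 0.147], [0.088, 0.994, -0.069], [-0.153, -0.055, -0.987]]
force: [-0.7, 0.2, -0.8]
width: 0.0558
```

```bash
python3 -c "
from h import *
need(z=.16)"
```

```text
target [ 0.5987 -0.0506  0.16  ] dpos [ 0.0132  0.0166 -0.0449] rot [0.0683 0.1479 0.0114] F [-0.7  0.2 -0.8] w 0.0558 q [-17.  18.  21. 106.  -4.  48.  89.] 15.0167
```

>>> arm_command(
  targets=[
    {"jaw":0,"delta_pos":[0.0044,0.0055,-0.011],"rot":[0.023,0.0493,0.004]},
    {"jaw":0,"delta_pos":[0.0044,0.0055,-0.011],"rot":[0.023,0.0493,0.004]},
    {"jaw":0,"delta_pos":[0.0044,0.0055,-0.011],"rot":[0.023,0.0493,0.004]},
    {"jaw":0,"delta_pos":[0,0,-0.011],"rot":[0,0,0]},
    {"jaw":0,"delta_pos":[0,0,0],"rot":[0,0,0]},
    {"jaw":0,"delta_pos":[0,0,0],"rot":[0,0,0]},
    {"jaw":0,"delta_pos":[0,0,0],"rot":[0,0,0]},
  ],
)

```text
clock: 15.6
tcp_pos: [0.5983, -0.0513, 0.1626]
tcp_rot: [[-0.997, 0.082, 0.002], [0.082, 0.997, -0.003], [-0.002, -0.003, -1.0]]
force: [0.5, -0.5, 0.6]
width: 0.0916
```

```bash
python3 -c "
from h import *
need(z=.12)"
```

```text
target [ 0.5987 -0.0506  0.12  ] dpos [ 0.0005  0.0007 -0.0426] rot [ 0.0029  0.0017 -0.0002] F [ 0.5 -0.5  0.6] w 0.0916 q [-13.  26.  18.  99. -10.  56.  94.] 15.6
```

>>> arm_command(
  targets=[
    {"jaw":0,"delta_pos":[0,0.0005,-0.025],"rot":[0,0,0]},
    {"jaw":0,"delta_pos":[0,0,-0.025],"rot":[0,0,0]},
    {"jaw":0,"delta_pos":[0,0,0],"rot":[0,0,0]},
    {"jaw":0,"delta_pos":[0,0,0],"rot":[0,0,0]},
  ],
)

```text
clock: 15.93
tcp_pos: [0.5981, -0.0508, 0.1123]
tcp_rot: [[-0.997, 0.082, -0.001], [0.082, 0.997, -0.003], [0.0, -0.003, -1.0]]
force: [-0.2, 0.7, -0.1]
width: 0.0918
```

```bash
python3 - <<'E'
from h import *
need(z=.068)
a=camera("scene");cv2.imwrite("pics/c4.png",cv2.resize(a["img"][130:290,160:340],(720,640)[:2] and (675,600),interpolation=2))
E
```

```text
target [ 0.5987 -0.0506  0.068 ] dpos [ 0.0006  0.0002 -0.0443] rot [ 0.0033 -0.0007 -0.0002] F [-0.2  0.7 -0.1] w 0.0918 q [-12.  30.  17. 102. -11.  50.  95.] 15.9333
```

View pics/c4.png

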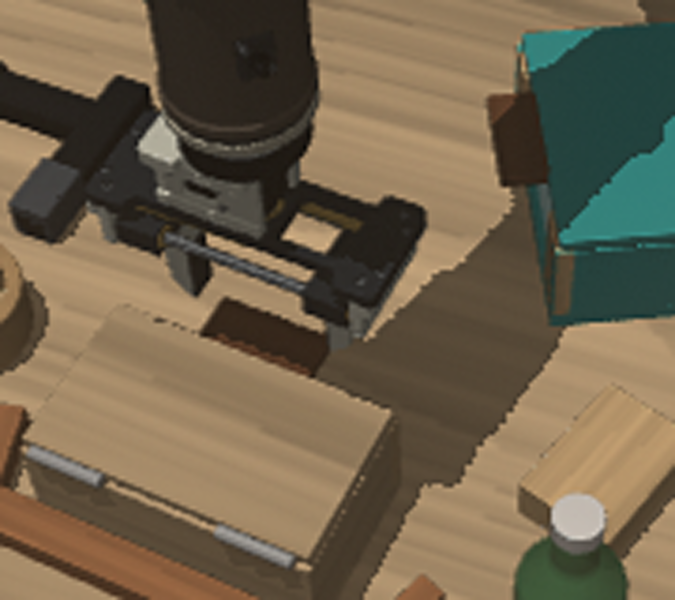

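The open fingers straddle the tab (its ends are at about (215,310) and (325,370)). Lowering, watching the force.

>>> arm_command(
  targets=[
    {"jaw":0,"delta_pos":[0,0,-0.01],"rot":[0,0,0]},
    {"jaw":0,"delta_pos":[0,0,-0.01],"rot":[0,0,0]},
    {"jaw":0,"delta_pos":[0,0,0],"rot":[0,0,0]},
  ],
)

```text
clock: 16.23
tcp_pos: [0.5983, -0.0508, 0.0907]
tcp_rot: [[-0.997, 0.082, -0.001], [0.082, 0.997, -0.003], [0.001, -0.003, -1.0]]
force: [-0.0, 0.6, -0.6]
width: 0.0916
```

>>> arm_command(
  targets=[
    {"jaw":0,"delta_pos":[0,0,-0.008],"rot":[0,0,0]},
    {"jaw":0,"delta_pos":[0,0,-0.008],"rot":[0,0,0]},
    {"jaw":0,"delta_pos":[0,0,-0.008],"rot":[0,0,0]},
    {"jaw":0,"delta_pos":[0,0,0],"rot":[0,0,0]},
    {"jaw":0,"delta_pos":[0,0,0],"rot":[0,0,0]},
  ],
)

```text
clock: 16.65
tcp_pos: [0.5986, -0.051, 0.0673]
tcp_rot: [[-0.997, 0.082, -0.001], [0.082, 0.997, -0.004], [0.001, -0.004, -1.0]]
force: [0.7, 0.3, 0.5]
width: 0.0919
```

>>> arm_command(
  targets=[
    {"jaw":0.2,"delta_pos":[0,0,0],"rot":[0,0,0]},
    {"jaw":0.2,"delta_pos":[0,0,0],"rot":[0,0,0]},
    {"jaw":0.2,"delta_pos":[0,0,0],"rot":[0,0,0]},
    {"jaw":0.2,"delta_pos":[0,0,0],"rot":[0,0,0]},
    {"jaw":0.2,"delta_pos":[0,0,0],"rot":[0,0,0]},
  ],
)

```text
clock: 17.07
tcp_pos: [0.5991, -0.0517, 0.0683]
tcp_rot: [[-0.997, 0.083, 0.001], [0.083, 0.997, -0.004], [-0.001, -0.004, -1.0]]
force: [-0.4, -2.7, 0.5]
width: 0.0795
```

```bash
python3 - <<'E'
from h import *
s=state();p=s["tcp_pos"];print(p,s["force"],s["width"])
# arc about hinge: in bay frame hinge (0,.082); p bay x
x=(p[:2]-O)@ub;z=p[2];r=np.array([x-0.0,z-.082]);print(r)
prev=r
for th in np.arange(.1,1.21,.1):
    c,sn=np.cos(th),np.sin(th);n=np.array([r[0]*c+r[1]*sn,-r[0]*sn+r[1]*c]);d=n-prev;prev=n
    print(round(th,1),np.round([d[0]*ub[0],d[0]*ub[1],d[1]],4))
E
```

```text
[ 0.59907305 -0.05169218  0.06826387] [-0.38037517 -2.74891554  0.48702377] 0.07947551150159057
[-0.13854924 -0.01373613]
0.1 [-0.0007  0.0001  0.0139]
0.2 [ 0.0007 -0.0001  0.0139]
0.3 [ 0.0021 -0.0002  0.0138]
0.4 [ 0.0034 -0.0003  0.0135]
0.5 [ 0.0048 -0.0004  0.0131]
0.6 [ 0.006  -0.0005  0.0125]
0.7 [ 0.0073 -0.0006  0.0119]
0.8 [ 0.0084 -0.0007  0.0111]
0.9 [ 0.0095 -0.0008  0.0102]
1.0 [ 0.0104 -0.0009  0.0092]
1.1 [ 0.0113 -0.0009  0.0081]
1.2 [ 0.012  -0.001   0.0069]
```

>>> arm_command(
  targets=[
    {"jaw":0.2,"delta_pos":[-0.0007,0.0001,0.0139],"rot":[0.0082,0.0997,0]},
    {"jaw":0.2,"delta_pos":[0.0007,-0.0001,0.0139],"rot":[0.0082,0.0997,0]},
    {"jaw":0.2,"delta_pos":[0.0021,-0.0002,0.0138],"rot":[0.0082,0.0997,0]},
    {"jaw":0.2,"delta_pos":[0,0,0],"rot":[0,0,0]},
  ],
)

```text
clock: 17.4
tcp_pos: [0.6017, -0.0514, 0.1108]
tcp_rot: [[-0.95, 0.081, -0.301], [0.078, 0.997, 0.021], [0.302, -0.004, -0.953]]
force: [-6.8, -1.4, 1.7]
width: 0.0794
```

```bash
python3 - <<'E'
from h import *
th=.3;r=np.array([-.1385,-.0137]);c,s=np.cos(th),np.sin(th);need(th,r[0]*c+r[1]*s,.002,.082-r[0]*s+r[1]*c)
E
```

```text
target [ 0.6013 -0.0518  0.1098] dpos [-0.0005 -0.0004 -0.0009] rot [ 0.0032 -0.0071 -0.0013] F [-6.8 -1.4  1.7] w 0.0794 q [-10.  41.  17.  85. -11.  74.  95.] 17.4
```

Tracking well with modest force, so I'll continue up the arc.

>>> arm_command(
  targets=[
    {"jaw":0.2,"delta_pos":[0.0024,-0.0003,0.0135],"rot":[0.0082,0.0997,0]},
    {"jaw":0.2,"delta_pos":[0.0048,-0.0004,0.0131],"rot":[0.0082,0.0997,0]},
    {"jaw":0.2,"delta_pos":[0.006,-0.0005,0.0125],"rot":[0.0082,0.0997,0]},
    {"jaw":0.2,"delta_pos":[0.0073,-0.0006,0.0119],"rot":[0.0082,0.0997,0]},
    {"jaw":0.2,"delta_pos":[0,0,0],"rot":[0,0,0]},
  ],
)

```text
clock: 17.82
tcp_pos: [0.6209, -0.0534, 0.1573]
tcp_rot: [[-0.754, 0.08, -0.653], [0.063, 0.997, 0.049], [0.654, -0.004, -0.756]]
force: [-9.1, 0.1, 6.5]
width: 0.0797
```

```bash
python3 - <<'E'
from h import *
th=.7;r=np.array([-.1385,-.0137]);c,s=np.cos(th),np.sin(th);need(th,r[0]*c+r[1]*s,.002,.082-r[0]*s+r[1]*c)
E
```

```text
target [ 0.6228 -0.0536  0.1607] dpos [ 0.0019 -0.0002  0.0034] rot [ 0.0028 -0.0136 -0.0023] F [-9.1  0.1  6.5] w 0.0797 q [ -6.  57.  17.  55. -12. 111.  95.] 17.8167
```

>>> arm_command(
  targets=[
    {"jaw":0.2,"delta_pos":[0.0105,-0.0008,0.0105],"rot":[-0.0041,-0.05,0]},
    {"jaw":0.2,"delta_pos":[0.0112,-0.0009,0.0092],"rot":[-0.0041,-0.05,0]},
    {"jaw":0.2,"delta_pos":[0.012,-0.0009,0.008],"rot":[-0.0041,-0.05,0]},
    {"jaw":0.2,"delta_pos":[0,0,0],"rot":[0,0,0]},
  ],
)

```text
clock: 18.15
tcp_pos: [0.6579, -0.0562, 0.1895]
tcp_rot: [[-0.856, 0.08, -0.511], [0.071, 0.997, 0.038], [0.512, -0.003, -0.859]]
force: [1.8, -3.7, -4.6]
width: 0.0795
```

```bash
python3 - <<'E'
from h import *
s=state();g=s["tcp_pos"]+s["tcp_rot"][:,2]*grip_depth;x=(g[:2]-O)@ub
print("grasp rel hinge",x,g[2]-.082,"angle",np.arctan2(g[2]-.082,-x)-.036,np.hypot(x,g[2]-.082),s["q"].round(0),s["force"],s["width"],s["clock"])
a=camera("scene");cv2.imwrite("pics/c5.png",cv2.resize(a["img"][110:310,140:365],(675,600),interpolation=2))
E
```

```text
grasp rel hinge -0.06988363416226591 0.12369101803043182 angle 1.0205207616060343 0.14206755528666645 [ -6.  52.  18.  55. -12. 106.  94.] [ 1.7582716  -3.70127307 -4.5528654 ] 0.07947662356120616 18.15
```

View pics/c5.png

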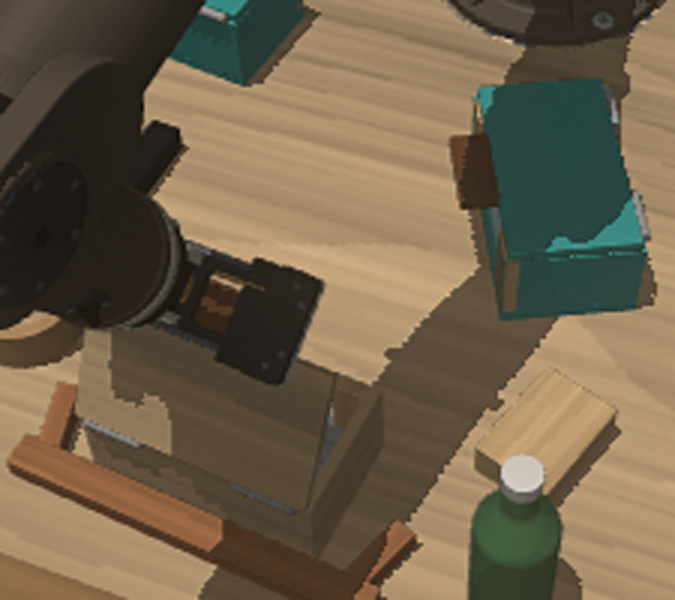

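The lid is at about 1.0 rad, past balance, and the chest is still square. Releasing and withdrawing outward.

>>> arm_command(
  targets=[
    {"jaw":0,"delta_pos":[0,0,0],"rot":[0,0,0]},
    {"jaw":0,"delta_pos":[0,0,0],"rot":[0,0,0]},
    {"jaw":0,"delta_pos":[-0.01,0.0008,0.016],"rot":[0,0,0]},
    {"jaw":0,"delta_pos":[-0.02,0.0016,0.028],"rot":[0,0,0]},
    {"jaw":0,"delta_pos":[-0.022,0.0016,0.028],"rot":[0,0,0]},
    {"jaw":0,"delta_pos":[-0.03,0.0025,0.02],"rot":[0,0,0]},
    {"jaw":0,"delta_pos":[-0.035,0.003,0.01],"rot":[0,0,0]},
    {"jaw":0,"delta_pos":[-0.038,0.003,0],"rot":[0,0,0]},
    {"jaw":0,"delta_pos":[-0.038,0.003,0],"rot":[0,0,0]},
    {"jaw":0,"delta_pos":[0,0,0],"rot":[0,0,0]},
    {"jaw":0,"delta_pos":[0,0,0],"rot":[0,0,0]},
    {"jaw":0,"delta_pos":[0,0,0],"rot":[0,0,0]},
  ],
)

```text
clock: 19.2
tcp_pos: [0.4625, -0.0395, 0.2903]
tcp_rot: [[-0.85, 0.079, -0.52], [0.069, 0.997, 0.04], [0.522, -0.002, -0.853]]
force: [0.2, 0.3, -0.2]
width: 0.0919
```

```bash
python3 - <<'E'
from h import *
s=state();print(s["tcp_pos"],s["force"],s["width"],s["clock"])
a=camera("scene");b=camera("top")
m=np.hstack([cv2.resize(a["img"][110:330,110:365],(400,345)),cv2.resize(b["img"][80:252,220:420],(400,345))])
cv2.imwrite("pics/c6.png",m)
P=cloud(a);r=P-np.r_[O,0];x=r[...,:2]@ub;y=r[...,:2]@vb;z=r[...,2]
k=(z>.14)&(z<.23)&(abs(y)<.1)&(x>-.08)&(x<.1)
A=np.c_[x[k],z[k]];l=cv2.fitLine(np.float32(A),cv2.DIST_HUBER,0,.001,.001).ravel();print("lid pts",k.sum(),"angle",np.arctan2(abs(l[1]),-l[0]*np.sign(l[1])),A.max(0))
k=(abs(z-.083)<.004)&(abs(y)<.12)&(x>-.14)&(x<.02);print("rim",rect(np.c_[x[k],y[k]]))
E
```

```text
[ 0.46253924 -0.03946732  0.29032217] [ 0.2063962   0.31742955 -0.20664583] 0.09192157387011908 19.2
lid pts 1209 angle 1.7305245 [0.03251579 0.22997625]
rim (array([-0.0597,  0.0013]), array([0.2019, 0.1312]), 89.8)
```

View pics/c6.png

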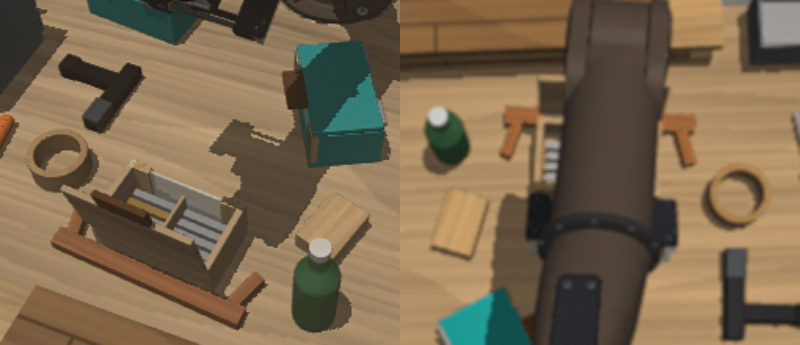

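The lid stands open at about 1.73 rad. The rim is centred at bay (-0.060, 0.001), square to 0.2°, and the robot is clear of it. Handing in.

```bash
python3 -c "
from h import *
print(close_job())"
```

```text
the job is handed in; nothing more can be done
None
```

I walked the chest home by pushing its two front posts in turn, then lifted the lid and handed the job in at 19.2 s. The hand-in gave no verdict.

- **Pushing:** The largest swing I measured was about 12.6°, from the scene camera between pushes. The pushes stayed on the posts. I never measured force on the window itself.
- **Lid:** My first plan was to hook the tab from below with a tilted tool, but the joint limits stopped that. Instead I gripped the tab by its side edges and swung the lid to about 1.0 rad. I then let go, and the springs opened it fully.
- **Final checks:** The lid was at about 1.73 rad and the chest's rim was centred at (-0.060, 0.001) m in the bay's frame, square to about 0.2°. The force on the tool was about zero with the gripper clear. In the pictures the nearby clutter looked where it started, but I did not measure it.
- **Disagreement:** My first, noisy edge fits put the chest's yaw at -2.5° from the scene camera and +3.0° from the top camera. A refit before the lift put the front and rear edges within about 1.1° of square in both views. The shorter side edges agreed to within 1.3°.

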